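Find the loose trough cover and push it open

ROBOT

A 7-joint arm with a two-finger parallel gripper is mounted at the origin on the work surface. World frame = base frame: x ahead of the robot, y to its left, z up, the work surface at z = 0. Lengths are in m, angles in rad, forces in N, time in s.
With the tool pointing down it reaches from about 0.425 to 0.975 m from the base axis. Payload 16.7 kg.
Tool frame: the origin (TCP) lies between the finger pads; the fingertips stand 17 mm ahead of it and the grasp point (between the pads) lies 2 mm behind it; z points along the fingers, x is the direction in which the jaws open and shut, and the axes are right-handed (so a half turn about z gives the same grasp; the last joint's range is limited). The gripper opens to 85 mm and grips with 20 to 120 N. Pads are 22 mm wide; open, the fingers measure 114 mm over their backs; the gripper's body (76 mm by 85 mm) begins 54 mm behind the grasp point. The pads swing forward as they close: fully open they stand 13 mm farther back than shut.
Start: joints at [-1.381, 0.426, 0.074, 1.606, -0.034, 1.111, -0.067], TCP at [0.225, 0.636, 0.248] pointing down, gripper open.
Joint ranges: [-2.85, 2.85], [-0.5, 2.14], [-1.23, 1.37], [0.21, 2.46], [-1.02, 4.16], [0.16, 2.05], [-2.73, 2.73]. Speed limits (rad/s): [1.89, 1.89, 2.39, 2.39, 3.01, 3.01, 3.01].

INTERFACE

Orientations are given as a unit quaternion [x, y, z, w].
In Python, from cell import ctrl gives the robot as it stands. Calls block until the motion is done:
- ctrl.move_to(position, orientation): joint-space move of the TCP to a pose.
- ctrl.movel(position, orientation=None, velocity=0.15, threshold=None): straight line of the TCP; orientation=None keeps the orientation; velocity is the mean speed in m/s. With threshold (N) it stops when the force on the tool has changed by that much, and returns True; else False.
- ctrl.move_joints(angles): joint-space move.
- ctrl.move_gripper(opening): finger opening in m; the grip force is fixed at half the most; returns when the fingers have stopped.
- ctrl.sleep(seconds).
- ctrl.solve_ik(position, orientation): joint angles nearest the present ones, or None.
- ctrl.camera(name): name is "side" or "top" or "wrist"; returns (picture, depth): 400x640x3 uint8, red, green, blue; 400x640 float32, m along the optical axis (not along the pixel's ray), 0 where there is no reading.
- ctrl.camera_params(name): a dict with "fx", "fy", "cx", "cy" (pixels), "k1" (the pictures are not rectified: a ray, as slopes to the right and down, at radius r is drawn at 1 + k1 r^2 times it, then the intrinsics apply), "world_to_cam" (4x4, takes a point from world to camera coordinates). Camera axes: x right, y down, z forward; pixel columns grow to the right and rows downward; lengths in m; the calibration is good to about 2 mm. A picture is of the moment at which its call begins: read the wrist's pose just before it. camera_params takes no time and is no camera call; for the wrist camera it gives the pose at the moment of the call.
A pose or a line that the arm cannot do raises ctrl.PlanningError and nothing moves.
- ctrl.sign_off(): hands the job in, once; it reports no verdict.
Readings, each from a call of its own:
- ctrl.get_clock(): time.
- ctrl.get_qpos(): joint angles.
- ctrl.get_qvel(): joint speeds.
- ctrl.get_tau(): joint torques, N m.
- ctrl.get_tool_pos(): TCP position.
- ctrl.get_tcp_rot(): TCP orientation.
- ctrl.get_ft_force(): force on the tool from outside, world axes, zero at the start.
- ctrl.get_ft_torque(): the same for the moment, N m.
- ctrl.get_opening(): finger opening in m.
Only numpy, scipy, OpenCV 4.12 (cv2) and the standard library are available. Lean on these libraries where they do the work, as an engineer would, in place of code of your own. Each camera call takes 0.05 s, during which the arm holds its last target.

TASK

Three of the four identical covers on the scrap-glass trough are screwed tight and one is loose: with your fingertips, press down on the end of one cover after another until you find the one that rocks under the press. Then push that cover away from the robot, all the way open (its yellow rib is there to push against), and leave it open and level with your hand clear. Pick nothing up, and leave everything else on the trough and the bench where it stands.

Things in the scene. Friction and masses are not known exactly. Their poses are not given: they have to be found in the camera images.
- trough: grey scrap-glass trough fixed to the bench, 476 mm wide (y), 296 mm deep (x from -124 to +172), 50 mm high, turned up to 0.25 rad; origin on the bench surface, x points away from the robot, y left, z up. Four bays 82 mm apart in y, each with one cover between two steel rails along x (rail tops 62 mm above the bench, inner faces 70 mm apart). Three covers are rigidly fixed, one is loose
- cover_1 (a point): top-face centre of closed cover 1 of 4, counted from the trough's left (+y) end; fixed to the trough (stays when a cover moves), axes as the trough's. All four covers look alike: aluminium plate 120 (x) x 66 (y) x 6 mm, top face 60 mm above the bench, four dark screw heads
- cover_2 (a point): top-face centre of closed cover 2 of 4, counted from the trough's left (+y) end; fixed to the trough (stays when a cover moves), axes as the trough's. Every cover carries one yellow cross rib, 44 mm long (y), its near face 4 mm and far face 16 mm beyond this point in x, its top 16 mm above this point
- cover_3 (a point): top-face centre of closed cover 3 of 4, counted from the trough's left (+y) end; fixed to the trough (stays when a cover moves), axes as the trough's. The fixed covers do not give at all under a press; the loose one can be in any bay and looks no different
- cover_4 (a point): top-face centre of closed cover 4 of 4, counted from the trough's left (+y) end; fixed to the trough (stays when a cover moves), axes as the trough's. The near half of each cover lies -60 to 0 mm along x from its point, the far half 0 to +60 mm
- rock (a joint): tilt of the one loose cover, whichever bay it is in (rad), about the crosswise (y) line through its middle: 0 level, positive with its near end pressed down, negative with its far end down; stops at +-0.15. A spring (1.0 N m/rad) levels it again: about 3.5 N pressed 45 mm from the middle tips it fully, that spot sinking almost 7 mm
- slide (a joint): how far that same unfastened cover has been slid open along the trough's +x (m): 0 closed, 0.08 fully open at its stop. About 2.5 N of steady drag plus 4 N per m/s; it stays where it is left
- frit_jar: small amber glass jar with black cap, 40 mm across, 50 mm tall, on the trough's left end shelf; origin at the centre of its underside
- bead_dish: small white dish with three beads, 52 mm across, 24 mm tall, on the trough's right end shelf; origin at the centre of its underside
- rod_rest: dark steel notched rod rest, 30 x 160 mm, 16 mm tall, lying along the trough's back ledge; origin at the centre of its underside
- graphite_block: black round block, 72 mm across, 50 mm tall, on the bench left of the trough; origin at the centre of its underside
- pick: hand pick with wooden handle, about 150 mm long, lying on the bench right of the trough; origin on the bench below it
- drink_bottle: red drinking bottle, 68 mm across, 200 mm tall, on the bench far left; origin at the centre of its underside
- goggles: dark safety glasses, about 130 x 125 mm and 34 mm tall, on the bench right; origin under the lenses

How it is judged:
By the outcome, as a careful person would: the job done as asked, in the order asked, and still so for the second after the job is handed in, with the robot touching nothing.
It also fails if it takes over 54 s, if anything falls off the work surface, if the arm or the gripper's body presses on something with over 40 N, if the wrist force passes 120 N, or if a joint passes its speed limit or range.

## Working session

There is one attempt and no reset: what is moved stays moved. The work goes in short steps, each a Python script; the robot and the scene stay as the last script left them, time stands still between calls to the robot, and variables do not carry over. Pictures are saved under pics/ and viewed, and the job is handed in when it is done.

```bash
ls; mkdir -p pics
python3 - <<'E'
from cell import ctrl
import cv2,numpy as np
for n in("top","side"):
    p,d=ctrl.camera(n); cv2.imwrite(f"pics/{n}0.png",p[:,:,::-1]); np.save(f"pics/{n}0.npy",d)
    print(n,ctrl.camera_params(n))
print(ctrl.get_clock(),ctrl.get_tool_pos(),ctrl.get_tcp_rot(),ctrl.get_opening(),ctrl.get_ft_force())
E
```

```text
pics
top {'fx': 505.5596146092619, 'fy': 505.5596146092619, 'cx': 322.60833892685287, 'cy': 199.38692131077997, 'k1': -0.011384629612388411, 'world_to_cam': array([[-0.01529735, -0.99986524, -0.005957  , -0.02718772],
       [-0.97835258,  0.01619738, -0.20631016,  0.61826093],
       [ 0.20637884,  0.00267205, -0.97846851,  1.33292626],
       [ 0.        ,  0.        ,  0.        ,  1.        ]])}
side {'fx': 434.2031682948561, 'fy': 434.2031682948561, 'cx': 321.71179641083717, 'cy': 199.43991663489348, 'k1': 0.0024762740826703273, 'world_to_cam': array([[ 0.97825767, -0.20737401,  0.00282119, -0.58182029],
       [-0.14709452, -0.70335881, -0.6954492 ,  0.113412  ],
       [ 0.14620239,  0.67991353, -0.71856973,  1.34141716],
       [ 0.        ,  0.        ,  0.        ,  1.        ]])}
0.1 [0.22487587 0.63607376 0.2476525 ] [ 8.16481040e-01  5.77371925e-01 -4.64530330e-04  3.93465350e-04] 0.08552899719985696 [ 0.03661159 -0.22160142 -0.61385505]
```

View pics/top0.png

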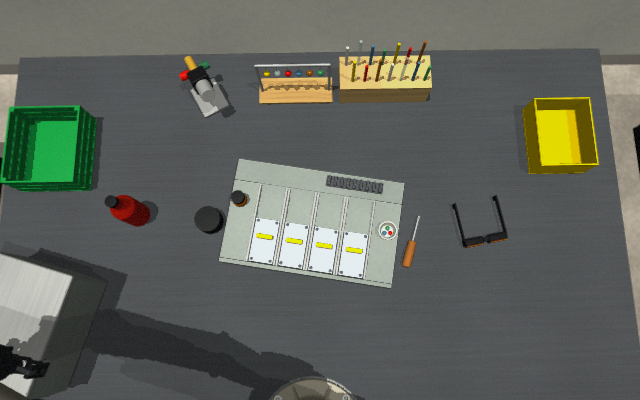

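View pics/side0.png

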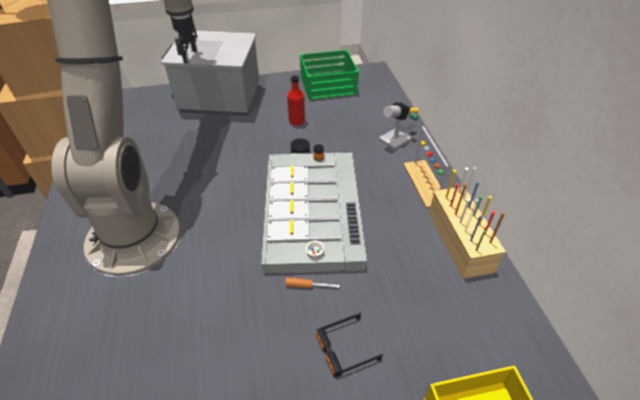

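Run:
```python
import cv2
p=cv2.imread("pics/top0.png"); cv2.imwrite("pics/top0c.png",cv2.resize(p[120:320,190:450],None,fx=3,fy=3,interpolation=cv2.INTER_CUBIC))
```

```text
(no output)
```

View pics/top0c.png

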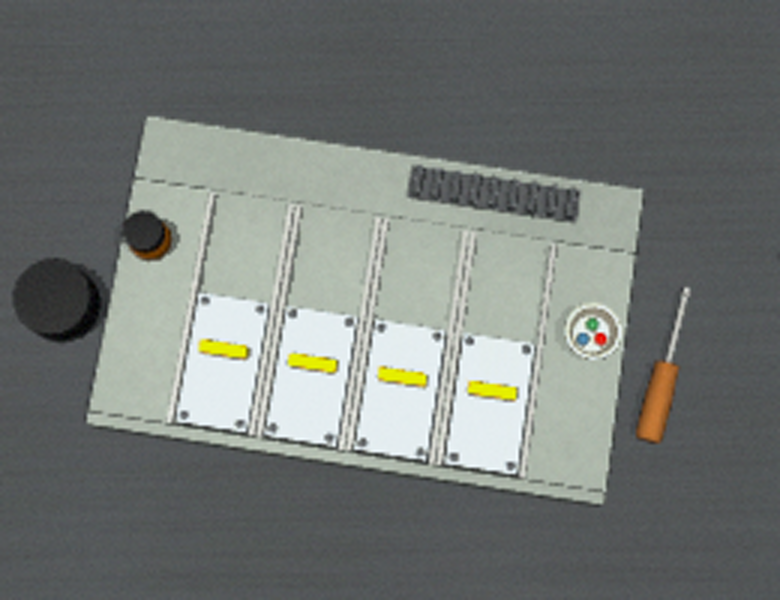

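The top view shows the trough yawed slightly clockwise. The ribs are at crop pixels (223,349), (312,363), (402,377) and (492,391), and the trough top corners at (147,117), (643,188), (603,503) and (88,424). Next I'll fit the pose from these.

```bash
cat > h.py <<'E'
import numpy as np,cv2
from scipy.optimize import least_squares
def project(P,c):
    P=np.atleast_2d(P); W=c["world_to_cam"]; q=P@W[:3,:3].T+W[:3,3]
    s=q[:,:2]/q[:,2:]; s=s*(1+c["k1"]*(s**2).sum(1,keepdims=True))
    return s*[c["fx"],c["fy"]]+[c["cx"],c["cy"]]
def unproj(uv,z,c):
    uv=np.atleast_2d(uv).astype(float); s=(uv-[c["cx"],c["cy"]])/[c["fx"],c["fy"]]; t=s.copy()
    for _ in range(5): t=s/(1+c["k1"]*(t**2).sum(1,keepdims=True))
    W=c["world_to_cam"];R=W[:3,:3];o=-R.T@W[:3,3]
    d=np.c_[t,np.ones(len(t))]@R
    return o+d*((z-o[2])/d[:,2])[:,None]
E
python3 - <<'E'
from h import *
from cell import ctrl
c=ctrl.camera_params("top")
f=lambda a:(np.array(a)+.5)/3-.5+[190,120]
cor=unproj(f([(147,117),(643,188),(603,503),(88,424)]),.05,c)
p=cv2.imread("pics/top0.png"); hsv=cv2.cvtColor(p,cv2.COLOR_BGR2HSV)
m=cv2.inRange(hsv,(22,120,120),(35,255,255)); m[:, :240]=0;m[:,380:]=0;m[:200]=0
n,l,s,cen=cv2.connectedComponentsWithStats(m); print(s[1:],cen[1:])
rib=unproj(cen[1:],.075,c); print("cor",cor,"rib",rib)
# cover corners (crop): per cover TL,TR,BR,BL
cc=f([(200,293),(268,304),(248,433),(178,423),(287,306),(356,317),(336,447),(266,437),(376,319),(444,331),(426,461),(355,450),(465,333),(534,343),(518,474),(446,463)])
C=unproj(cc,.06,c).reshape(4,4,3); print("covers",C.mean(1))
print(np.linalg.norm(C[:,0]-C[:,1],axis=1),np.linalg.norm(C[:,1]-C[:,2],axis=1))
print(np.linalg.norm(cor-np.roll(cor,-1,0),axis=1))
def T(v,P): 
    R=np.array([[np.cos(v[2]),-np.sin(v[2])],[np.sin(v[2]),np.cos(v[2])]]);return P@R.T+v[:2]
loc=np.array([(.172,.238),(.172,-.238),(-.124,-.238),(-.124,.238)])
rib=rib[np.argsort(-rib[:,1])]
def res(v):
    cx=v[3];yy=np.array([.123,.041,-.041,-.123])
    r1=T(v,loc)-cor[:,:2]
    r2=T(v,np.c_[np.full(4,cx+.010),yy+v[4]])-rib[:,:2]
    r3=T(v,np.c_[np.full(4,cx),yy+v[4]])-C.mean(1)[:,:2]
    return np.r_[r1.ravel(),r2.ravel()*2,r3.ravel()]
r=least_squares(res,[.6,0,-.1,-.05,0]);print(r.x,np.round(r.fun*1000,1))
v=r.x; np.save("fit.npy",v); print(T(v,np.c_[np.full(4,v[3]),np.array([.123,.041,-.041,-.123])+v[4]]))
d=np.load("pics/top0.npy")
E
```

```text
[[256 233  17   7  72]
 [286 238  17   6  72]
 [316 242  16   7  70]
 [346 247  16   6  68]] [[263.90277778 235.83333333]
 [293.73611111 240.41666667]
 [323.58571429 245.07142857]
 [353.44117647 249.61764706]]
cor [[ 0.74313282  0.20001159  0.05      ]
 [ 0.66598472 -0.26650862  0.05      ]
 [ 0.37568922 -0.21657483  0.05      ]
 [ 0.45370413  0.24825677  0.05      ]] rib [[ 0.51743929  0.12319679  0.075     ]
 [ 0.50370183  0.04254957  0.075     ]
 [ 0.48982479 -0.0377631   0.075     ]
 [ 0.4762912  -0.11774116  0.075     ]]
covers [[ 0.50651498  0.12412842  0.06      ]
 [ 0.49294144  0.04433486  0.06      ]
 [ 0.47939397 -0.03622231  0.06      ]
 [ 0.4663225  -0.11779801  0.06      ]]
[0.06351196 0.06411694 0.06307907 0.06342618] [0.11876852 0.11938205 0.11883795 0.11925298]
[0.47285615 0.29455876 0.47133294 0.29342216]
[ 0.5359604  -0.00472161 -0.16669455 -0.04992167  0.00054392] [ 1.9  1.4  0.1 -1.5 -1.5 -2.3 -0.5  2.3 -0.7  1.1 -0.4  0.6  0.1 -0.5
 -0.  -2.2  0.7  1.3  0.7  0.2  0.6 -0.1  0.1  0.6]
[[ 0.50722956  0.12539301]
 [ 0.49362383  0.04452964]
 [ 0.48001809 -0.03633372]
 [ 0.46641235 -0.11719709]]
```

The fit agrees with the given sizes: yaw −0.167 rad, cover points at trough x = −0.05. Next I'll close the fingers, go over high, and press the near ends in order, starting with cover 1.

```bash
cat >> h.py <<'E'
v=None
try: v=np.load("fit.npy")
except Exception: pass
YY=[.123,.041,-.041,-.123]
def wp(i,dx,z):  # cover i(1..4), dx along trough x from cover point, fingertip height z -> TCP
    a=v[2]; lx=v[3]+dx; ly=YY[i-1]+v[4]
    return np.array([v[0]+np.cos(a)*lx-np.sin(a)*ly, v[1]+np.sin(a)*lx+np.cos(a)*ly, z+.017])
th=(np.pi/2+(v[2] if v is not None else 0))/2
Q=np.array([np.cos(th),np.sin(th),0,0])
E
python3 - <<'E'
from h import *
from cell import ctrl
c=ctrl.camera_params("top")
print("bottle cap",unproj([(112,201)],.2,c),"jar cap",unproj([(239,198)],.1,c))
for i in (1,2,3,4):
  for dx,z in((-.045,.05),(-.025,.066),(.075,.066)): print(i,wp(i,dx,z),ctrl.solve_ik(wp(i,dx,z),Q))
p=ctrl.get_tool_pos()
ctrl.movel(p+[0,0,.12],velocity=.2)
ctrl.move_gripper(0.0)
ctrl.move_to(wp(1,-.045,.22),Q)
ctrl.move_to(wp(1,-.045,.09),Q)
print(ctrl.get_clock(),ctrl.get_tool_pos(),ctrl.get_opening(),ctrl.get_ft_force())
im,_=ctrl.camera("side"); cv2.imwrite("pics/s1.png",cv2.resize(im[120:300,200:440,::-1],None,fx=3,fy=3))
im,_=ctrl.camera("wrist"); cv2.imwrite("pics/w1.png",im[:,:,::-1])
E
```

```text
bottle cap [[0.59374057 0.48899257 0.2       ]] jar cap [[0.61779385 0.18828514 0.1       ]]
1 [0.46285333 0.13285957 0.067     ] [-0.65771862  0.38869158  0.29085101  2.19178892 -0.19810717  0.58498837
  1.18244179]
1 [0.4825761 0.1295411 0.083    ] [-0.65420311  0.38459561  0.31535163  2.14606163 -0.19677571  0.63749654
  1.20241205]
1 [0.58118996 0.11294874 0.083     ] [-0.55213796  0.50860556  0.32364464  1.94071577 -0.23478878  0.72842061
  1.31360602]
2 [0.44924759 0.05199621 0.067     ] [-0.57792812  0.36012458  0.37624382  2.25786864 -0.24601894  0.5605392
  1.38986492]
2 [0.46897036 0.04867773 0.083     ] [-0.58456038  0.35676727  0.40755358  2.21033688 -0.24213796  0.61544258
  1.40295339]
2 [0.56758422 0.03208537 0.083     ] [-0.47114449  0.48542496  0.3818504   1.99719619 -0.27083105  0.70744256
  1.48220322]
3 [ 0.43564185 -0.02886716  0.067     ] [-0.56222943  0.3698154   0.56782259  2.29862907 -0.37527825  0.55899215
  1.70077816]
3 [ 0.45536462 -0.03218563  0.083     ] [-0.56695798  0.3654471   0.58968727  2.24936538 -0.35225827  0.61383263
  1.68758578]
3 [ 0.55397848 -0.048778    0.083     ] [-0.46331115  0.50217304  0.55394313  2.03232602 -0.39782049  0.71229976
  1.74554401]
4 [ 0.42203611 -0.10973053  0.067     ] [-0.39059679  0.37335223  0.58806319  2.3005073  -0.39038139  0.56062309
  1.90444055]
4 [ 0.44175889 -0.113049    0.083     ] [-0.42725994  0.37596698  0.64016881  2.25230611 -0.38783038  0.61865847
  1.90398282]
4 [ 0.54037275 -0.12964136  0.083     ] [-0.35067451  0.51368673  0.60110458  2.03509999 -0.43550761  0.71915929
  1.92856824]
4.2583 [0.4633554  0.13324788 0.10761952] -0.0001470392458818555 [-0.06933045  0.48640779  1.18800757]
```

View pics/s1.png

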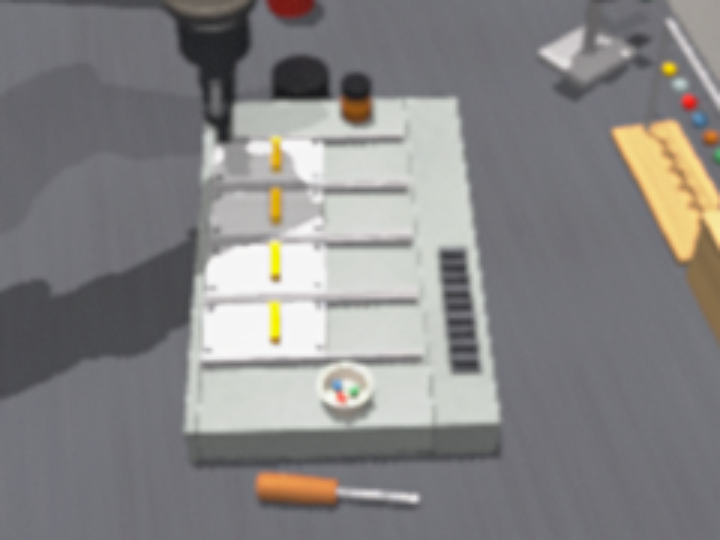

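View pics/w1.png

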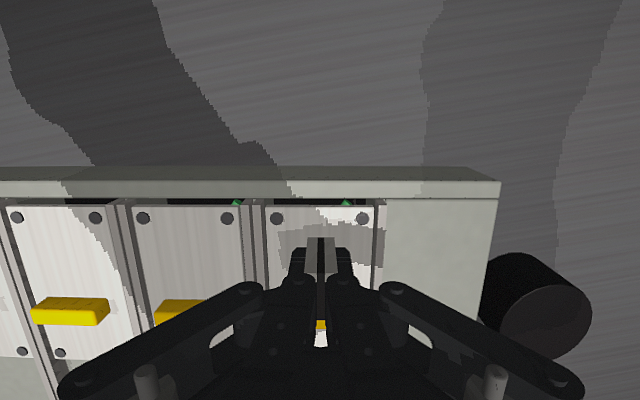

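The wrist view shows the closed fingertips at about (320,250), centred over cover 1's near end between its screw heads at (277,218) and (362,218). Now to press.

```bash
cat > press.py <<'E'
from h import *
from cell import ctrl
import sys
def press(i):
    ctrl.move_to(wp(i,-.045,.085),Q)
    ctrl.movel(wp(i,-.045,.067),velocity=.05)
    f0=ctrl.get_ft_force()
    hit=ctrl.movel(wp(i,-.045,.047),velocity=.015,threshold=6)
    z=ctrl.get_tool_pos()[2]-.017; f=ctrl.get_ft_force()-f0
    print(i,hit,"tip z",round(z,4),"dF",np.round(f,2),"t",ctrl.get_clock())
    im,_=ctrl.camera("side"); cv2.imwrite(f"pics/p{i}.png",cv2.resize(im[140:260,250:370,::-1],None,fx=5,fy=5))
    ctrl.movel(wp(i,-.045,.085),velocity=.08)
    return z
press(int(sys.argv[1]))
E
python3 press.py 1
```

```text
1 True tip z 0.0601 dF [-1.08 -0.07  8.69] t 5.775
```

Cover 1 is rigid: it stopped at z = 0.060 with no give. On to cover 2.

```bash
python3 press.py 2
```

```text
2 True tip z 0.0601 dF [-3.6   0.87  9.28] t 7.8833
```

Cover 2 is rigid as well.

```bash
python3 press.py 3
```

```text
3 True tip z 0.0533 dF [-1.17  0.82 11.2 ] t 10.225
```

Cover 3 sank about 7 mm before its stop, so it is the loose one. I'll check that it sprang back level, then push.

Run:
```python
from h import *
from cell import ctrl
ctrl.move_to(wp(3,-.028,.085),Q)
im,_=ctrl.camera("side"); cv2.imwrite("pics/b3.png",cv2.resize(im[140:260,250:370,::-1],None,fx=5,fy=5))
ctrl.movel(wp(3,-.028,.067),velocity=.05)
f0=ctrl.get_ft_force()
print(ctrl.get_tool_pos()-wp(3,-.028,.067))
hit=ctrl.movel(wp(3,.020,.067),velocity=.05,threshold=15)
print(hit,ctrl.get_tool_pos()-wp(3,.020,.067),ctrl.get_ft_force()-f0,ctrl.get_clock())
im,_=ctrl.camera("side"); cv2.imwrite("pics/m3.png",cv2.resize(im[140:260,250:370,::-1],None,fx=5,fy=5))
a=cv2.imread("pics/p3.png");b=cv2.imread("pics/m3.png")
cv2.imwrite("pics/pm3.png",cv2.resize(np.hstack([a,b]),(800,400)))
```

```text
[-0.00020827 -0.00012813 -0.0002545 ]
False [-8.22390945e-05 -7.97393191e-05  2.20149444e-05] [-0.63980342  1.15798746 -1.19417405] 12.7333
```

View pics/pm3.png

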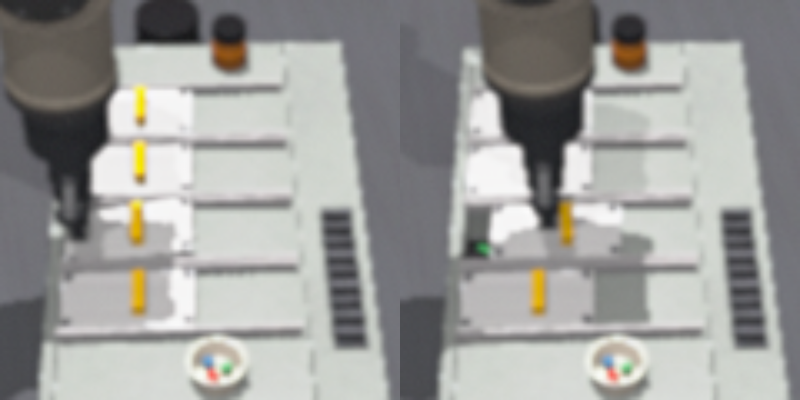

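The right panel shows cover 3's rib at (567,222), moved clear of the fixed neighbour's line, with the bay opening at (480,245). I'll push on to the stop.

Run:
```python
from h import *
from cell import ctrl
f0=ctrl.get_ft_force()
hit=ctrl.movel(wp(3,.068,.067),velocity=.05,threshold=15)
print(hit,ctrl.get_tool_pos()-wp(3,.068,.067),ctrl.get_ft_force()-f0)
hit=ctrl.movel(wp(3,.085,.067),velocity=.02,threshold=10)
p=ctrl.get_tool_pos(); d=p-wp(3,0,.067); a=v[2]
print(hit,"dx",d[0]*np.cos(a)+d[1]*np.sin(a),d[2],ctrl.get_ft_force()-f0,ctrl.get_clock())
ctrl.movel(wp(3,.045,.067),velocity=.08)
ctrl.movel(wp(3,.045,.25),velocity=.2)
ctrl.move_to(wp(1,-.03,.38)+[-.05,.2,0],Q)
for n in("top","side"):
    im,dd=ctrl.camera(n); cv2.imwrite(f"pics/{n}9.png",im[:,:,::-1]); np.save(f"pics/{n}9.npy",dd)
    if n=="top": t=im
cv2.imwrite("pics/top9c.png",cv2.resize(t[120:320,190:450,::-1],None,fx=3,fy=3,interpolation=cv2.INTER_CUBIC))
print(ctrl.get_clock(),ctrl.get_tool_pos())
```

```text
False [8.98617255e-05 4.54822127e-05 1.07169245e-04] [ 0.36463018 -0.24525635 -0.34870065]
True dx 0.07566470876112252 -0.0008757006505415166 [-3.5609541   0.90532859  4.76711373] 14.4417
17.65 [0.42833196 0.32923434 0.3966877 ]
```

View pics/top9c.png

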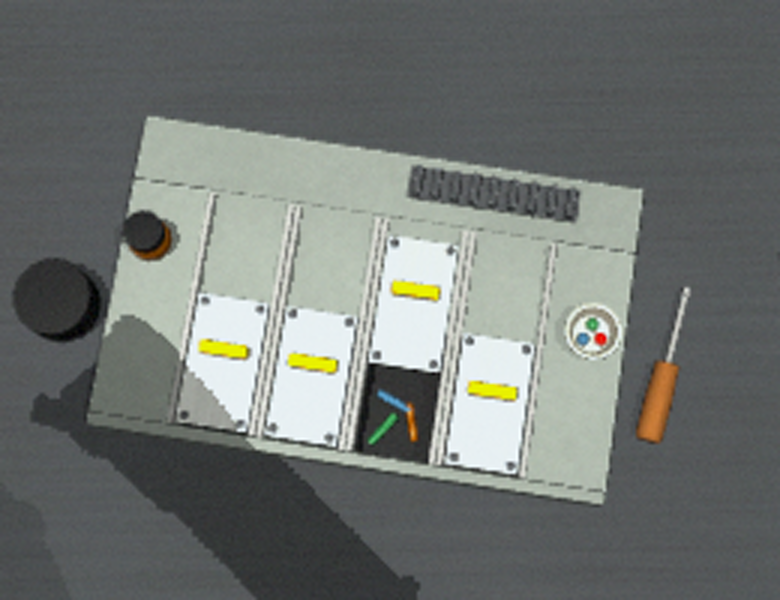

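View pics/side9.png

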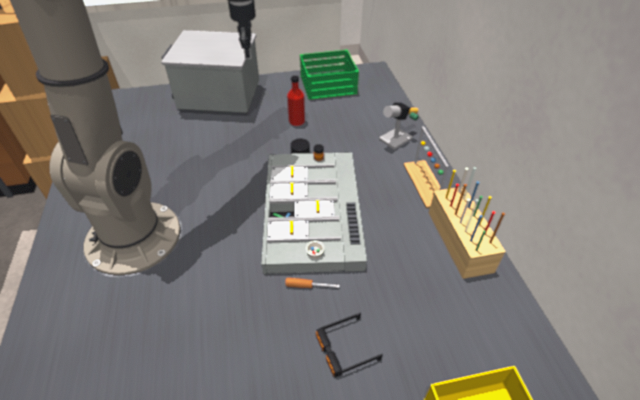

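Cover 3 is open in the top crop, with its rib at (415,290), and everything else is where it was. Next I'll measure how far it slid and whether it sits level.

Run:
```python
from h import *
from cell import ctrl
c=ctrl.camera_params("top")
def ribs(fn):
    hsv=cv2.cvtColor(cv2.imread(fn),cv2.COLOR_BGR2HSV); m=cv2.inRange(hsv,(22,120,120),(35,255,255)); m[:, :240]=0;m[:,380:]=0;m[:200]=0
    n,l,s,cen=cv2.connectedComponentsWithStats(m); r=unproj(cen[1:][s[1:,4]>30],.075,c); return r[np.argsort(-r[:,1])]
A,B=ribs("pics/top0.png"),ribs("pics/top9.png"); print(np.linalg.norm(B-A,axis=1)*1000)
d=np.load("pics/top9.npy");W=c["world_to_cam"];R=W[:3,:3];o=-R.T@W[:3,3]
for i,s in((3,.08),(4,0),(2,0)):
  for dx in(-.045,-.03,.03,.045):
    q=project(wp(i,dx+s,.06-.017),c)[0]; x,y=np.round(q).astype(int)
    dz=np.median(d[y-1:y+2,x-3:x+4]); p=unproj([q],.06,c)[0]; ray=(p-o); h=o+ray*dz/(R[2]@ray); print(i,dx,round(h[2],4))
```

```text
[2.99259820e-01 1.31699697e-01 7.96294137e+01 7.26581210e-02]
3 -0.045 0.059
3 -0.03 0.0587
3 0.03 0.0583
3 0.045 0.0586
4 -0.045 0.0586
4 -0.03 0.0589
4 0.03 0.0588
4 0.045 0.0599
2 -0.045 0.0593
2 -0.03 0.0607
2 0.03 0.0587
2 0.045 0.0603
```

Run:
```python
from cell import ctrl
ctrl.sleep(.3); print(abs(ctrl.get_qvel()).max(),ctrl.get_clock()); ctrl.sign_off()
```

```text
0.004076013060965316 17.95
the job is handed in; nothing more can be done
```

Cover 3 was the loose one. It is now open and level, and I handed the job in at about 18 s of the 54 s allowed.

- **Finding it:** I pressed the near ends in order. Covers 1 and 2 stopped the fingertips at 60.1 mm with no give. Cover 3 sank to 53.3 mm, the expected tilt of about 7 mm. I did not press cover 4, since the loose one was already found.
- **Opening it:** I pushed cover 3's rib along +x until the force rose at the stop, then backed off and lifted clear.
- **Last checks:** In the camera images the rib moved 79.6 mm, against 80 mm for fully open. The fixed ribs moved 0.3 mm or less, which is within measuring error. Depth readings along cover 3 were 58.3–59.0 mm, so it is level, and that matches the fixed covers apart from a camera offset of about 1 mm. The jar, dish, rod rest and the other items look unmoved in the final top and side pictures, and the hand is well clear. No check failed.

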